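# Spin the lamp carousel and brake it with the reference lamp at the photocell

### The arm

A 6-joint arm with a two-finger parallel gripper is mounted at the origin on the work surface. World frame = base frame: x ahead of the robot, y to its left, z up, the work surface at z = 0. Lengths are in mm, angles in rad, forces in N, time in s.
With the tool pointing down it reaches from about 250 to 775 mm from the base axis. Payload 4 kg.
Tool frame: the origin (TCP) lies on the centre line of the jaws, within the pads' length; the fingertips stand 17 mm ahead of it and the grasp point (between the pads) lies 2 mm behind it; z points along the fingers, y is the direction in which the jaws open and shut (so a half turn about z gives the same grasp; the last joint's range is limited). The gripper opens to 94 mm and grips with 3 to 60 N. Pads are 16 mm wide; open, the fingers measure 119 mm over their backs; the gripper's body (75 mm by 177 mm) begins 78 mm behind the grasp point.
Start: joints at [-1.381, 0.087, 1.371, -0, 1.684, -0.103], TCP at [158.746, -526.61, 222.506] pointing down, gripper open.
Joint ranges: [-3.1, 3.1], [-0.76, 2.03], [0.27, 2.55], [-1.08, 4.22], [0.17, 2.65], [-2.57, 2.57]. Speed limits (rad/s): [2.79, 2.79, 3.14, 3.14, 3.14, 3.14].

### API

Orientations are given as [roll, pitch, yaw] about the fixed x, y, z axes, in that order (R = Rz(yaw) Ry(pitch) Rx(roll)).
In Python, from cell import arm gives the robot as it stands. The module is installed in compiled form; this text tells all that it offers.
- The arm moves only by the tool jog_arm, never from a script. Its argument "commands" is a list that holds one entry, the list of rows, each a list of 6 numbers: the shift along the tool's x, y, z in mm, then the turn, a rotation vector about the tool's x, y, z in rad. A call has 1 to 5 rows; each row shifts and turns the commanded pose from where the row before left it, along the tool's axes as they then stand; what a row does not reach is not made up. A row lasts 1/12 s, in which the tool goes at most 41.7 mm and 7.16 degrees, less where a joint would pass 70% of its speed; a pose out of reach is approached as far as the arm can. A call with a gripper value outside its range is refused whole. "fingers" is the gripper command: -1 is shut, 1 is fully open, values between are in proportion, set as the call begins (left out, the last holds). The fingers move at their own pace and stop on an object; "newtons" is the grip in N (left out, the last holds). Time passes only in rows, so rows that do not move let the fingers close. It gives the time, the measured TCP pose, the force and the opening at its end, in the units of the state.
- arm.state(): the state, without advancing time (a new reading comes with each control period).
- arm.camera(name): name is "scene" or "top" or "wrist"; returns a dict with "image" (384x512x3 uint8, red, green, blue), "range_z" (384x512 float32, mm along the optical axis (not along the pixel's ray), 0 where there is no reading), "fov_y" (degrees; the focal length in pixels is half the picture's height over the tangent of half this angle, whatever the lens; pixels are square), "cx", "cy" (the principal point, pixels), "R" (3x3) and "t" (3): a world point X has camera coordinates R X + t. Camera axes: x right, y down, z forward; pixel columns grow to the right and rows downward; lengths in mm; the calibration is good to about 2 mm. A picture is of the moment at which its call begins.
- arm.finish_job(): hands the job in, once; it reports no verdict.
The state is a dict: "clock": time; "q": joint angles; "qvel": joint speeds; "effort": joint torques, N m; "position": TCP position; "tcp_rot": TCP orientation; "force": force on the tool from outside, world axes, zero at the start; "wrist_torque": the same for the moment, N m; "opening": finger opening in mm.
Only numpy, scipy, OpenCV 4.12 (cv2) and the standard library are available. Lean on these libraries where they do the work, as an engineer would, in place of code of your own. Each camera call takes 0.05 s, during which the arm holds its last target.

### The job

With a fingertip, flick the lamp carousel's disc by one of the pegs or the rim so that it spins by itself and carries the tall reference lamp past the photocell at least once with nothing touching it. When the tall lamp comes round again, on that or any later turn, brake the disc with a fingertip so that it stops with the tall lamp straight in front of the photocell's opening, within the opening's width; once past the photocell, the disc may not come to a standstill anywhere else. Then take the finger away and leave the disc standing there; touch the disc with the fingers only, never touch the lamps, their holders or the photocell, and leave the things lying around where they are.

Things in the scene. Friction and masses are not known exactly. Their poses are not given: they have to be found in the camera images.
- fixture: The carousel's fixed base: grey round plate, 210 mm across, 14 mm thick, bolted to the bench, with a bearing column; a 70 mm wide arm reaches along its +x axis to the photocell. Origin on the bench under the disc's axis, z up. Base and photocell do not move, but differ in place and turn from run to run.
- carousel (a joint): Disc angle about its vertical axis (rad), not wrapped, growing anticlockwise seen from above; 0 or a whole number of turns = tall lamp exactly at the photocell. Starts still, between -4.9 and -1.4. Turns endlessly either way on a light bearing; left alone it slows by about 0.04 + 0.1 x speed rad/s2 (a third more or less): 2 rad/s lasts about 2 turns, 18 s. It stays where it is stopped.
- disc: The free disc, 300 mm across, top 66 mm above the bench. The top's outer 28 mm is a flat black rubber rim to brake on, with a white line at the tall lamp. On it, 136 mm from the axis, stand three upright steel turning pegs, 12 mm across, 14 mm high, 60, 180 and 300 degrees from the tall lamp. Low hub. About 1 kg. Origin on the axis, 56 mm above the bench; x axis points to the tall lamp, z up.
- tall_lamp: The reference lamp, the only tall one of the eight on the disc: a white square ceramic holder (26 x 26 mm, 14 mm high) with a frosted glass tube 18 mm across, 54 mm high in all (top 120 mm above the bench). It is fixed to the disc 85 mm from the axis. Origin at the foot of its holder, on its axis.
- short_lamps: The seven other lamps, fixed on the disc on the same 85 mm circle every 45 degrees: white holder 22 mm across, clear glass capsule 13 mm across, 34 mm high in all. Origin on the disc's axis at the disc's top.
- photocell: The fixed photocell on the base's arm, outside the disc: a black tube, 38 mm outside, with a 30 mm opening looking level at the disc's axis; mouth 165 mm from the axis, tube centre 95 mm above the bench; an aluminium box behind it, out to 252 mm from the axis, top 120 mm above the bench. Origin and axes as the base's: it lies along +x.
- mark (a point): The point on the base's +x axis, 85 mm from the disc's axis, where the foot of the tall lamp is when it stands exactly in front of the photocell (at the disc's height).
- tray: Bystander: white enamel tray with loose lamps, 250 x 170 x 25 mm. Origin under its centre.
- meter: Bystander: grey hand-held meter lying on its back, 150 x 75 x 32 mm. Origin under its centre.
- carton: Bystander: small cardboard box, 75 x 55 x 48 mm. Origin under its centre.

How it is judged:
By the outcome, as a careful person would: the job done as asked, in the order asked, and still so for the second after the job is handed in, with the robot touching nothing.
It also fails if it takes over 58 s, if anything falls off the work surface, if the arm or the gripper's body presses on something with over 40 N, if the wrist force passes 120 N, or if a joint passes its speed limit or range.

## Working session

There is one attempt and no reset: what is moved stays moved. The work goes in short steps, Python scripts to look and compute and a tool call to move; the robot and the scene stay as the last step left them, time stands still between calls to the robot, and variables do not carry over. Pictures are saved under pics/ and viewed, and the job is handed in when it is done.

Besides the shell and the picture viewer there is one more tool, called after "Emit:" as name(argument=value, ...) on one line, values as JSON. jog_arm: Moves the arm, as the interface text tells. Its arguments: {"type":"object","properties":{"commands":{"type":"array","items":{"type":"array","items":{"type":"array","items":{"type":"number"}}}},"fingers":{"type":"number"},"newtons":{"type":"number"}},"required":["commands"]}

```bash
mkdir -p pics
cat > h.py <<'E'
import numpy as np, cv2, pickle
from cell import arm
def grab(n,tag):
    c=arm.camera(n); cv2.imwrite(f'pics/{tag}.png',c['image'][:,:,::-1]); pickle.dump(c,open(f'pics/{tag}.pkl','wb')); return c
def ray(c,u,v,z):
    f=192/np.tan(np.radians(c['fov_y'])/2)
    R=np.array(c['R']);t=np.array(c['t'])
    d=R.T@np.array([(u-c['cx'])/f,(v-c['cy'])/f,1]);o=-R.T@t
    return o+d*(z-o[2])/d[2]
def proj(c,X):
    f=192/np.tan(np.radians(c['fov_y'])/2)
    p=np.array(c['R'])@np.array(X)+np.array(c['t']); return f*p[0]/p[2]+c['cx'],f*p[1]/p[2]+c['cy']
E
python3 - <<'E'
from h import *
for n in ['top','scene','wrist']:
    c=grab(n,n+'0'); print(n,c['fov_y'],c['cx'],c['cy'],-np.array(c['R']).T@np.array(c['t']))
    print(np.array(c['R']).round(3).tolist())
print(arm.state())
E
```

```text
top 50.773074147578875 258.3795607905387 191.2528194684654 [ 448.06835122  -19.89695479 1187.24895036]
[[0.024, -0.999, -0.026], [-0.999, -0.023, -0.049], [0.048, 0.028, -0.998]]
scene 44.067263623494156 255.65870535143222 197.26848134718426 [1545.80144819  838.51596     951.9161139 ]
[[-0.644, 0.765, 0.02], [0.411, 0.367, -0.835], [-0.646, -0.529, -0.551]]
wrist 62.97601019750803 250.99631087185642 187.52044048248007 [ 224.03655836 -506.47588518  383.04197917]
[[0.29, -0.957, -0.003], [-0.93, -0.282, 0.235], [-0.226, -0.066, -0.972]]
{'clock': 0.15, 'q': array([-1.38107788e+00,  8.77886676e-02,  1.37184111e+00,  5.66895946e-07,
        1.68360166e+00, -1.03109709e-01]), 'qvel': array([-0.00018093, -0.00265932, -0.00519863, -0.00095645,  0.00030553,
       -0.00079489]), 'effort': array([ 1.85500052e-03, -3.40643549e+01, -3.02792072e+01,  7.19396188e-02,
        3.05539824e-02, -1.20230270e-04]), 'position': array([ 158.6837805 , -526.22294256,  221.60463018]), 'tcp_rot': array([-3.13996263e+00, -1.69235999e-04,  2.92828085e-01]), 'force': array([-0.40402758,  0.61782106, -0.28911122]), 'wrist_torque': array([ 0.00678623, -0.04878178, -0.00366235]), 'opening': 93.59710906004818}
```

View pics/top0.png

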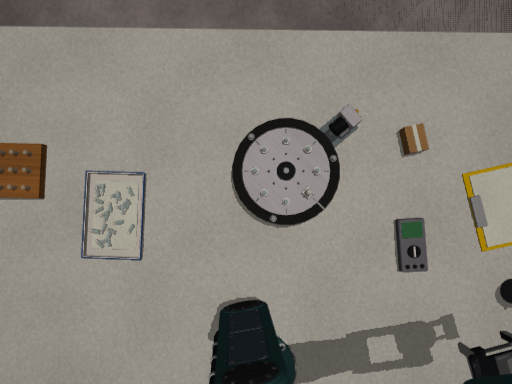

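View pics/scene0.png

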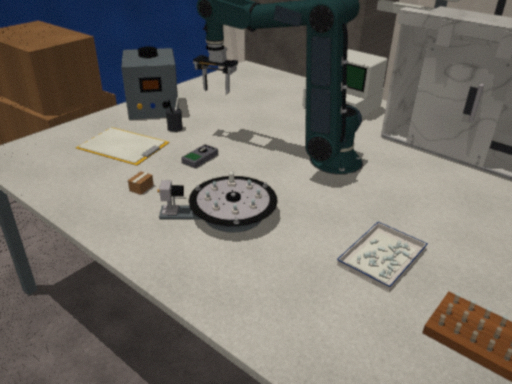

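The top view shows the disc centred at about (286,171). The photocell is up-right at (345,122), the white line at (321,206), and the pegs at (251,136), (333,158) and (273,218). Next I measure these.

```bash
cat > m.py <<'E'
from h import *
def disc(c,verbose=0):
    im=c['image']; g=im.max(2)
    m=((g<60)).astype(np.uint8)
    n,l,s,ce=cv2.connectedComponentsWithStats(m)
    best=[i for i in range(1,n) if s[i,2]>85 and s[i,2]<140 and 85<s[i,3]<140]
    return l,best,s
E
python3 - <<'E'
from m import *
c=pickle.load(open('pics/top0.pkl','rb'))
l,b,s=disc(c); print(s[b])
im=c['image']
big=cv2.resize(im[90:240,215:375],None,fx=5,fy=4*1.25,interpolation=cv2.INTER_CUBIC)
cv2.imwrite('pics/crop0.png',big[:600,:800,::-1])
cs=pickle.load(open('pics/scene0.pkl','rb'))
big=cv2.resize(cs['image'][150:250,130:290],None,fx=5,fy=5,interpolation=cv2.INTER_CUBIC)
cv2.imwrite('pics/crop1.png',big[:,:,::-1])
E
```

```text
[[ 232  113  121  112 3110]]
```

View pics/crop0.png

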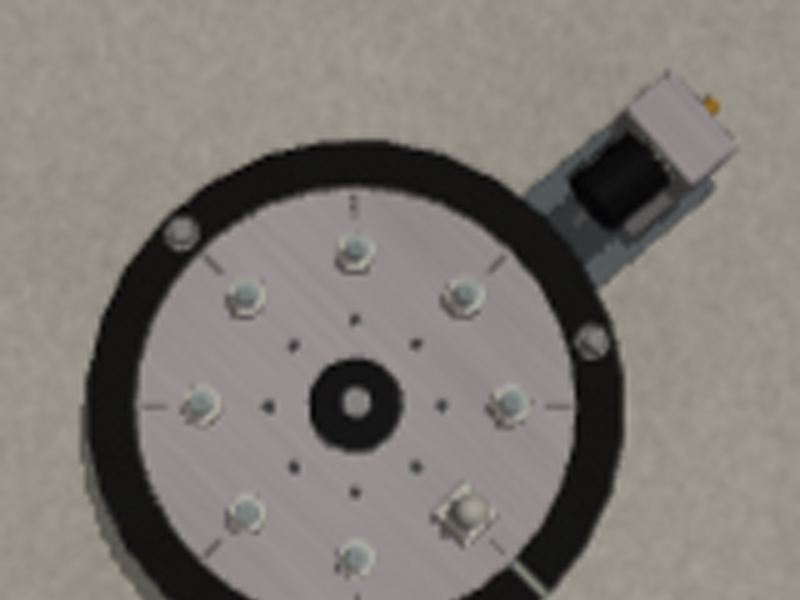

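View pics/crop1.png

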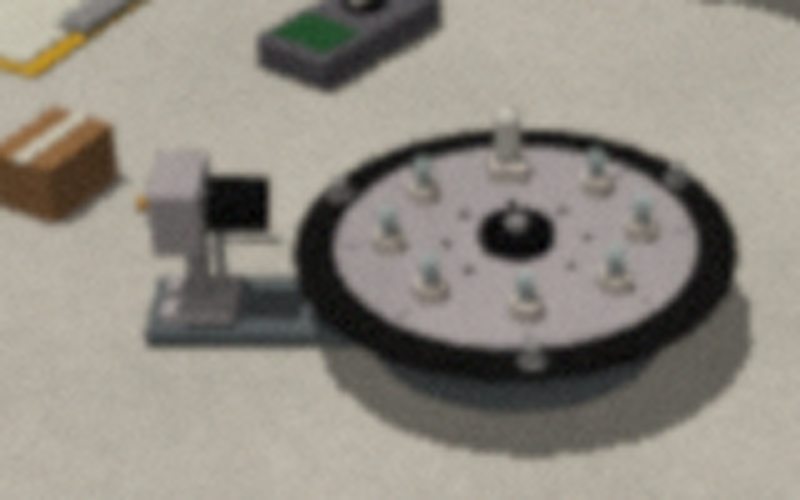

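```bash
cat > m.py <<'E'
from h import *
def circfit(P):
    A=np.c_[2*P,np.ones(len(P))]; s=np.linalg.lstsq(A,(P**2).sum(1),rcond=None)[0]
    return s[:2],np.sqrt(s[2]+s[:2]@s[:2])
def center(c,u0=286,v0=171):
    g=cv2.GaussianBlur(c['image'].max(2).astype(np.float32),(0,0),0.7)
    P=[];Q=[]
    for a in np.radians(np.arange(0,360,2)):
        # subpixel transitions along image ray
        r=np.arange(35,62,0.25); u=u0+r*np.cos(a); v=v0+r*np.sin(a)
        p=cv2.remap(g,u.astype(np.float32)[None],v.astype(np.float32)[None],cv2.INTER_LINEAR)[0]
        k=np.where((p[:-1]>75)&(p[1:]<=75))[0]; k2=np.where((p[:-1]<=75)&(p[1:]>75))[0]
        if len(k): P.append(ray(c,u[k[0]],v[k[0]],66)[:2])
        if len(k2): Q.append(ray(c,u[k2[-1]],v[k2[-1]],66)[:2])
    out=[]
    for X in (np.array(P),np.array(Q)):
        for _ in range(5):
            o,r=circfit(X); e=abs(np.hypot(*(X-o).T)-r); X=X[e<max(1.5,2*np.median(e))]
        out.append((o.round(2),round(r,2),len(X)))
    return out
E
python3 - <<'E'
from m import *
c=pickle.load(open('pics/top0.pkl','rb'))
print(center(c))
for nm,u,v,z in [('boxBL',632,95,120),('boxBT',672,72,120),('boxR',737,150,120),('boxB',697,185,120),('armL',525,195,14),('armR',598,290,14),('tubeA',612,136,114),('tubeB',668,180,114),('tubeC',575,185,114),('tubeD',610,228,114)]:
    print(nm,ray(c,215+u/5-.4,90+v/5-.4,z).round(1))
for nm,u,v,z in [('peg',182,232,80),('peg',593,340,80),('lineI',515,562,66),('lineO',545,597,66)]:
    print(nm,ray(c,215+u/5-.4,90+v/5-.4,z).round(1))
E
```

```text
[(array([561.22, -62.86]), np.float64(122.0), 178), (array([560.01, -61.96]), np.float64(148.66), 161)]
boxBL [ 724.2 -204.4  120. ]
boxBT [ 736.9 -225.3  120. ]
boxR [ 695.7 -260.1  120. ]
boxB [ 676.6 -239.3  120. ]
armL [ 691.5 -161.5   14. ]
armR [ 636.7 -204.7   14. ]
tubeA [ 703.4 -195.1  114. ]
tubeB [ 680.3 -225.2  114. ]
tubeC [ 676.7 -175.9  114. ]
tubeD [ 653.9 -194.8  114. ]
peg [653.7  34.8  80. ]
peg [ 598.4 -192.    80. ]
lineI [ 476.2 -153.2   66. ]
lineO [ 457.3 -170.    66. ]
```

Emit:
jog_arm(commands=[[[0,0,0,0,0,0.1],[0,0,0,0,0,0.1],[0,0,0,0,0,0.093],[0,0,0,0,0,0]]], fingers=-1, newtons=10)

```text
clock: 0.48
position: [158.7, -526.4, 222.0]
tcp_rot: [-3.141, 0.0, -0.002]
force: [1.0, 0.6, -1.2]
opening: 70.6
```

Emit:
jog_arm(commands=[[[20.5,-34.8,0,0,0,0],[20.5,-34.8,0,0,0,0],[20.5,-34.8,0,0,0,0],[20.5,-34.8,0,0,0,0],[20.5,-34.8,0,0,0,0]]])

```text
clock: 0.9
position: [261.7, -350.9, 222.2]
tcp_rot: [-3.141, -0.0, 0.002]
force: [1.1, 0.8, 0.0]
opening: 37.6
```

Emit:
jog_arm(commands=[[[20.5,-34.8,0,0,0,0],[20.5,-34.8,0,0,0,0],[20.5,-34.8,0,0,0,0],[20.5,-34.8,0,0,0,0],[20.5,-34.8,0,0,0,0]]])

```text
clock: 1.32
position: [364.2, -176.8, 222.5]
tcp_rot: [3.141, -0.001, 0.002]
force: [0.5, -0.7, -1.5]
opening: 3.8
```

Emit:
jog_arm(commands=[[[20.5,-34.8,0,0,0,0],[20.5,-34.8,0,0,0,0],[20.5,-34.8,0,0,0,0],[0,0,0,0,0,0],[0,0,0,0,0,0]]])

```text
clock: 1.73
position: [425.6, -72.5, 222.1]
tcp_rot: [3.141, 0.001, 0.007]
force: [0.6, -0.1, 0.5]
opening: 0.3
```

Run:
```python
from h import *
print(arm.state()['position'])
for n in ['top','wrist']: grab(n,n+'1')
```

```text
[425.6341254  -72.47272679 222.13865794]
```

View pics/top1.png

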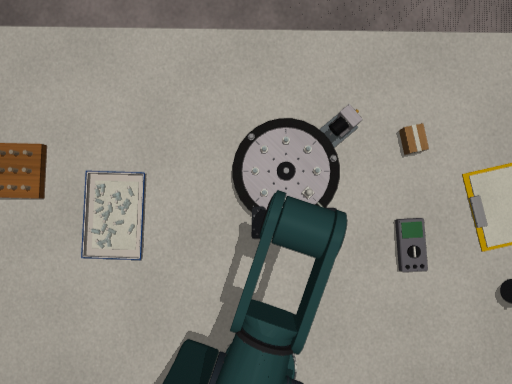

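View pics/wrist1.png

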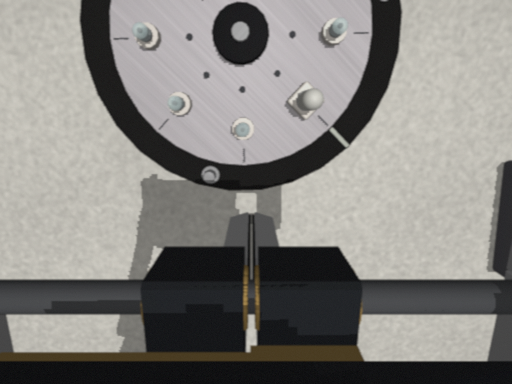

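Run:
```python
from m import *
c=pickle.load(open('pics/wrist1.pkl','rb'))
print('peg',ray(c,210,174,80).round(1),'tall top',ray(c,311,98,120).round(1))
print('line',ray(c,331,127,66).round(1),ray(c,347,146,66).round(1), 'hub',ray(c,240,31,70).round(1))
g=cv2.GaussianBlur(c['image'].max(2).astype(np.float32),(0,0),0.7)
u0,v0=241,36;P=[];Q=[]
for a in np.radians(np.arange(5,175,2)):
    r=np.arange(100,190,.25);u=u0+r*np.cos(a);v=v0+r*np.sin(a)
    p=cv2.remap(g,u.astype(np.float32)[None],v.astype(np.float32)[None],cv2.INTER_LINEAR)[0]
    k=np.where((p[:-1]>75)&(p[1:]<=75))[0]; k2=np.where((p[:-1]<=70)&(p[1:]>70))[0]
    if len(k):P.append(ray(c,u[k[0]],v[k[0]],66)[:2])
    if len(k2):Q.append(ray(c,u[k2[-1]],v[k2[-1]],66)[:2])
for X in map(np.array,(P,Q)):
    for _ in range(8):
        o,r=circfit(X);e=abs(np.hypot(*(X-o).T)-r);X=X[e<max(1.5,2*np.median(e))]
    print(o,r,len(X))
d=c['range_z'];print('height rim',[ (lambda u,v,z:(np.array(c['R']).T@(np.array([(u-c['cx'])*z/313.3,(v-c['cy'])*z/313.3,z])-np.array(c['t']))).round(1).tolist())(u,v,d[v,u]) for u,v in [(260,175),(300,163),(150,140)]])
```

```text
peg [433.2 -32.9  80. ] tall top [ 504.2 -121.7  120. ]
line [ 478.6 -152.9   66. ] [ 459.8 -170.3   66. ] hub [565.1 -62.7  70. ]
[562.42986361 -62.98905943] 122.41185978595169 83
[561.2335492  -62.97768397] 147.04665474434185 78
height rim [[429.5, -82.7, 65.5], [442.2, -123.7, 65.3], [464.8, 29.0, 64.0]]
```

Emit:
jog_arm(commands=[[[0,0,33,0,0,0],[0,0,33,0,0,0],[0,0,33,0,0,0],[0,0,31,0,0,0],[0,0,0,0,0,0]]])

```text
clock: 2.25
position: [419.7, -74.7, 85.9]
tcp_rot: [-3.138, 0.013, -0.003]
force: [-0.9, 1.3, -1.3]
opening: 0.7
```

Emit:
jog_arm(commands=[[[0,0,5,0,0,0],[0,0,0,0,0,0]]])

```text
clock: 2.42
position: [425.7, -75.6, 88.5]
tcp_rot: [3.141, -0.001, -0.002]
force: [-0.2, 0.4, 0.5]
opening: 0.7
```

Emit:
jog_arm(commands=[[[0,0,2,0,0,0],[0,0,0,0,0,0]]])

```text
clock: 2.58
position: [426.7, -75.1, 87.5]
tcp_rot: [3.14, -0.004, -0.001]
force: [0.3, -0.5, 0.9]
opening: 0.6
```

Emit:
jog_arm(commands=[[[0,0,1,0,0,0],[0,0,0,0,0,0]]])

```text
clock: 2.75
position: [426.0, -74.5, 85.5]
tcp_rot: [3.141, -0.002, -0.0]
force: [-0.7, 0.8, -1.1]
opening: 0.5
```

Emit:
jog_arm(commands=[[[0,0,1,0,0,0],[0,0,0,0,0,0]]])

```text
clock: 2.92
position: [425.5, -74.2, 83.7]
tcp_rot: [3.141, -0.0, 0.0]
force: [-0.3, -0.2, -0.6]
opening: 0.4
```

Emit:
jog_arm(commands=[[[0,0,1,0,0,0],[0,0,0,0,0,0]]])

```text
clock: 3.08
position: [425.6, -74.4, 83.2]
tcp_rot: [3.141, -0.001, 0.0]
force: [-0.1, 0.8, 4.5]
opening: 0.7
```

Emit:
jog_arm(commands=[[[0,0,1,0,0,0],[0,0,0,0,0,0]]])

```text
clock: 3.25
position: [425.6, -74.7, 83.2]
tcp_rot: [3.14, -0.001, 0.0]
force: [-3.2, -0.4, 8.7]
opening: 0.6
```

Emit:
jog_arm(commands=[[[0,0,1,0,0,0],[0,0,0,0,0,0]]])

```text
clock: 3.42
position: [425.7, -75.0, 83.1]
tcp_rot: [3.139, -0.001, 0.0]
force: [-5.9, 0.1, 13.2]
opening: 0.2
```

Emit:
jog_arm(commands=[[[0,0,-8,0,0,0],[0,0,-20,0,0,0],[6,-26,0,0,0,0],[7,-27,0,0,0,0],[6,-26,0,0,0,0]]])

```text
clock: 3.83
position: [444.9, 5.5, 108.9]
tcp_rot: [-3.141, -0.001, -0.002]
force: [1.3, -0.1, 0.4]
opening: 0.6
```

Emit:
jog_arm(commands=[[[0,0,0,0,0,0],[0,0,10,0,0,0],[0,0,9,0,0,0],[0,0,0,0,0,0],[0,0,0,0,0,0]]])

```text
clock: 4.25
position: [443.1, 3.9, 87.9]
tcp_rot: [-3.142, 0.003, -0.002]
force: [0.5, -0.4, -0.4]
opening: 0.3
```

Run:
```python
from h import *
print(arm.state()['position'])
c=grab('wrist','wrist2')
print('peg',ray(c,210,174,80).round(1))
grab('scene','scene2')
```

```text
[443.13766275   3.93252334  87.89706563]
peg [477.9  26.9  80. ]
```

View pics/wrist2.png

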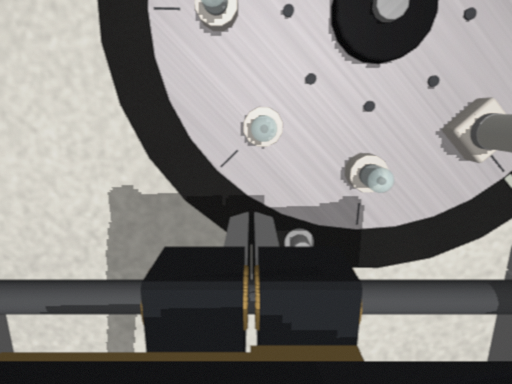

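Emit:
jog_arm(commands=[[[-3,5.5,0,0,0,0],[-3,5.5,0,0,0,0],[0,0,0,0,0,0]]])

```text
clock: 4.6
position: [438.0, -7.5, 89.7]
tcp_rot: [3.141, -0.0, -0.002]
force: [-0.1, -0.1, -0.3]
opening: 0.6
```

Emit:
jog_arm(commands=[[[-2.4,5.5,0,0,0,0],[-4.5,13.2,0,0,0,0],[-4.3,21.7,0,0,0,0],[-0.4,27,0,0,0,0],[4.9,26.5,0,0,0,0]]])

```text
clock: 5.02
position: [430.8, -101.1, 89.8]
tcp_rot: [3.141, -0.0, 0.001]
force: [0.8, 1.2, -0.2]
opening: 0.3
```

Emit:
jog_arm(commands=[[[-4,0,-12,0,0,0],[-6,0,-20,0,0,0]]])

```text
clock: 5.18
position: [419.9, -101.3, 119.7]
tcp_rot: [-3.14, 0.005, -0.003]
force: [-0.2, -0.2, 0.4]
opening: 0.3
```

Run:
```python
from h import *
for i in range(3):
    print(arm.state()['clock']); grab('wrist','w3_%d'%i)
print(arm.state()['clock'],arm.state()['position'])
grab('top','t3')
```

```text
5.1833
5.2333
5.2833
5.3333 [ 422.57595336 -101.03301122  122.93768314]
```

View pics/t3.png

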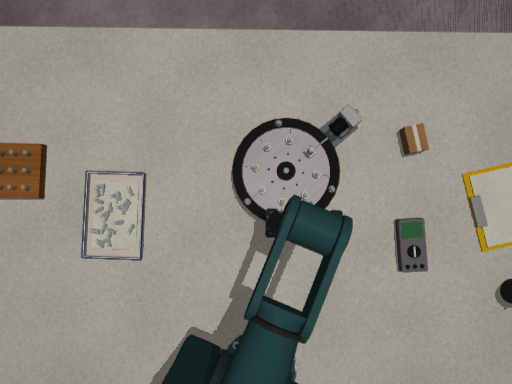

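View pics/w3_2.png

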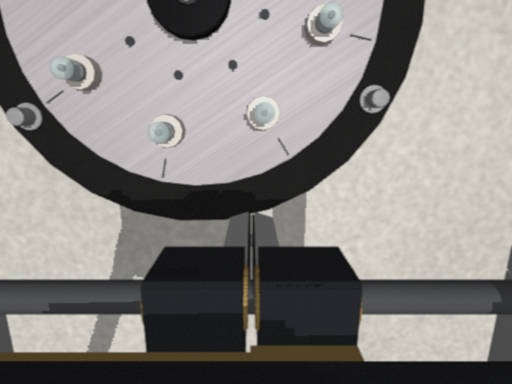

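```bash
cat > tr.py <<'E'
from m import *
C0=np.array([561.6,-62.9]); PH=np.radians(-49.4)
def smp(c,g,P):
    f=192/np.tan(np.radians(c['fov_y'])/2)
    p=P@np.array(c['R']).T+np.array(c['t'])
    u=(f*p[...,0]/p[...,2]+c['cx']).astype(np.float32);v=(f*p[...,1]/p[...,2]+c['cy']).astype(np.float32)
    return cv2.remap(g,u.reshape(u.shape[0],-1),v.reshape(u.shape[0],-1),cv2.INTER_LINEAR)
A=np.radians(np.arange(0,360,.25))
def angle(c):
    g=cv2.GaussianBlur(c['image'].min(2).astype(np.float32),(0,0),.6)
    def ring(r,z): return smp(c,g,np.stack([C0[0]+r*np.cos(A),C0[1]+r*np.sin(A),0*A+z],-1)[None].reshape(1,-1,3))[0]
    line=np.minimum.reduce([ring(r,66) for r in (129,136,143)])
    peg=np.mean([ring(r,77) for r in (133,136,139)],0)
    peg=np.minimum(peg,90);line=np.minimum(line,120)
    tl=ring(85,118)  # tall lamp top bright
    n=len(A); s=lambda x,d: np.roll(x,-int(round(d*4)))
    sc=1.5*line+s(peg,60)+s(peg,180)+s(peg,300)+0.2*tl
    i=sc.argmax(); 
    w=np.arange(-10,11); ss=sc[(i+w)%n]; ss=np.clip(ss-np.median(sc)-.5*(sc[i]-np.median(sc)),0,None)
    a=A[i]+np.radians(.25*(w*ss).sum()/ss.sum())
    rel=(np.degrees(a-PH)+180)%360-180
    return rel,sc[i],np.median(sc)
E
python3 - <<'E'
from tr import *
for f in ['top0','top1','t3']:
    print(f,angle(pickle.load(open(f'pics/{f}.pkl','rb'))))
for f in ['w3_0','w3_1','w3_2']:
    print(f,angle(pickle.load(open(f'pics/{f}.pkl','rb'))))
E
```

```text
top0 (np.float64(-84.35810182288878), np.float32(429.10553), np.float32(112.06807))
top1 (np.float64(-84.11716856122524), np.float32(317.24265), np.float32(135.50333))
t3 (np.float64(-0.9763357082010771), np.float32(447.67548), np.float32(129.18643))
w3_0 (np.float64(-81.62332900388418), np.float32(242.43376), np.float32(62.280922))
w3_1 (np.float64(-134.06270929303145), np.float32(246.24176), np.float32(61.81805))
w3_2 (np.float64(-126.96136468453705), np.float32(246.4187), np.float32(61.782875))
```

Emit:
jog_arm(commands=[[[3,-15,0,0,0,0],[3,-12,0,0,0,0],[0,0,0,0,0,0],[0,0,0,0,0,0],[0,0,0,0,0,0]]])

```text
clock: 5.8
position: [427.3, -73.2, 120.7]
tcp_rot: [3.141, 0.001, 0.0]
force: [-0.5, 0.4, -0.8]
opening: 0.0
```

Run:
```python
from tr import *
for i in range(2):
    t=arm.state()['clock']; c=grab('top',f't4_{i}'); print(t,angle(c))
print(arm.state()['clock'],arm.state()['position'])
```

```text
5.8 (np.float64(63.927034343871014), np.float32(384.17477), np.float32(132.01326))
5.85 (np.float64(70.60845749126378), np.float32(390.18298), np.float32(131.7067))
5.9 [427.42610196 -73.49777197 121.04358384]
```

Emit:
jog_arm(commands=[[[0,0,0,0,0,0],[0,0,0,0,0,0],[0,0,0,0,0,0],[0,0,0,0,0,0],[0,0,0,0,0,0]]])

```text
clock: 6.32
position: [427.6, -73.3, 121.5]
tcp_rot: [3.141, -0.0, -0.0]
force: [0.1, -0.1, -0.4]
opening: 0.3
```

Emit:
jog_arm(commands=[[[0,0,0,0,0,0],[0,0,0,0,0,0],[0,0,0,0,0,0],[0,0,0,0,0,0],[0,0,0,0,0,0]]])

```text
clock: 6.73
position: [427.7, -73.2, 121.5]
tcp_rot: [3.142, -0.0, -0.0]
force: [0.2, 1.0, 0.1]
opening: 0.4
```

Run:
```python
from tr import *
for i in range(2):
    t=arm.state()['clock']; c=grab('top',f't5_{i}'); print(t,angle(c))
print(arm.state()['clock'],arm.state()['position'])
```

```text
6.7333 (np.float64(-179.35248526735796), np.float32(390.8525), np.float32(131.61807))
6.7833 (np.float64(-173.56787512566706), np.float32(384.5279), np.float32(131.42245))
6.8333 [427.61912642 -73.14229791 121.44891752]
```

Emit:
jog_arm(commands=[[[-1,0,7,0,0,0],[0,0,7.5,0,0,0],[0,0,0,0,0,0],[0,0,0,0,0,0]]])

```text
clock: 7.17
position: [425.9, -73.0, 105.8]
tcp_rot: [-3.141, 0.002, -0.0]
force: [-0.4, 0.0, -0.2]
opening: 0.5
```

Run:
```python
from tr import *
for i in range(2):
    t=arm.state()['clock']; c=grab('top',f't6_{i}'); print(t,angle(c))
print(arm.state()['clock'],arm.state()['position'])
```

```text
7.1667 (np.float64(-129.05878791343224), np.float32(332.34174), np.float32(132.15373))
7.2167 (np.float64(-126.47057577986487), np.float32(333.29947), np.float32(132.5646))
7.2667 [426.53866373 -73.15008684 106.75843864]
```

```bash
cat > fit.py <<'E'
import numpy as np
from scipy.optimize import least_squares
D=[(5.3333,-0.98),(5.8,63.93),(5.85,70.61),(6.7333,180.65),(6.7833,186.43),(7.1667,230.94),(7.2167,233.53)]
def run(D,T):
    D=np.array(D);t0=D[0,0]
    def ph(p,t):
        a0,w0,b,c=p[0],p[1],p[2],p[2]*.4; s=t-t0   # w'=-(c+b w)
        return np.degrees(a0+(w0+c/b)*(1-np.exp(-b*s))/b-c/b*s)
    r=least_squares(lambda p:np.r_[ph(p,D[:,0])-D[:,1],(p[2]-.1)/.03],[0,2.4,.1],loss='soft_l1')
    print(r.x,(ph(r.x,D[:,0])-D[:,1]).round(1))
    tt=np.arange(t0,t0+25,.001);p=ph(r.x,tt); print('t at 360:',tt[np.argmax(p>=360)],'max',p.max(), '720:',tt[np.argmax(p>=720)])
    for t in T: print(t,ph(r.x,t).round(1),'w',((ph(r.x,t+.01)-ph(r.x,t))/.01).round(1))
if __name__=='__main__': run(D,[7.2667,7.6])
E
python3 fit.py
```

```text
[-0.013269    2.49557576  0.12233038] [ 0.2 -0.1 -0.1 -0.   0.  -1.2  1.6]
t at 360: 8.475300000001049 max 797.2405262066926 720: 15.065300000003251
7.2667 240.6 w 108.0
7.6 275.7 w 102.7
```

Emit:
jog_arm(commands=[[[0,0,0,0,0,0],[0,0,0,0,0,0],[0,0,0,0,0,0],[0,0,0,0,0,0],[0,0,0,0,0,0]]])

```text
clock: 7.68
position: [426.7, -73.2, 107.1]
tcp_rot: [3.141, -0.0, -0.0]
force: [0.3, 0.5, -0.2]
opening: 0.6
```

Run:
```python
from tr import *
import fit
t=arm.state()['clock']; print(arm.state()['position']); c=grab('top','t7'); a=angle(c)
print(t,a)
fit.run(fit.D+[(t,a[0]%360)],[7.7333,7.9,8.15,8.375])
```

```text
[426.73105086 -73.19460275 107.09639789]
7.6833 (np.float64(-75.98425433480418), np.float32(383.786), np.float32(131.87341))
[-0.01367953  2.49815795  0.1235381 ] [ 0.2 -0.1 -0.1 -0.  -0.  -1.3  1.5  0. ]
t at 360: 8.480300000001051 max 790.4479446224932 720: 15.202300000003298
7.7333 289.1 w 100.5
7.9 305.6 w 97.9
8.15 329.7 w 94.3
8.375 350.5 w 91.0
```

Emit:
jog_arm(commands=[[[0,0,0,0,0,0],[0,0,0,0,0,0],[0,0,8,0,0,0],[0,0,8,0,0,0],[0,0,4,0,0,0]]])

```text
clock: 8.15
position: [425.8, -72.9, 85.3]
tcp_rot: [-3.141, 0.002, -0.0]
force: [-0.2, -0.6, 0.6]
opening: 0.5
```

Run:
```python
from tr import *
import fit
s=arm.state();t=s['clock']; print(s['position'],s['force']); c=grab('top','t8'); a=angle(c)
print(t,a)
fit.run(fit.D+[(7.6833,284.02),(t,a[0]%360)],[8.2,8.375,8.4])
print(arm.state()['clock'],arm.state()['position'])
```

```text
[425.7558738  -72.90739641  85.26228421] [-0.24938028 -0.62119007  0.64084083]
8.15 (np.float64(-30.06210350492728), np.float32(396.62292), np.float32(132.57767))
[-0.013143    2.49558003  0.12255476] [ 0.2 -0.1 -0.1 -0.1 -0.  -1.3  1.6  0.1 -0.1]
t at 360: 8.477300000001051 max 795.7884593728393 720: 15.09530000000326
8.2 334.6 w 93.8
8.375 350.8 w 91.3
8.4 353.1 w 90.9
8.2 [425.24961025 -72.75789041  84.60356059]
```

Emit:
jog_arm(commands=[[[0,0,0,0,0,0],[0,0,0,0,0,0],[0,0,7,0,0,0],[0,0,0,0,0,0],[0,0,0,0,0,0]]])

```text
clock: 8.62
position: [428.0, -74.2, 83.1]
tcp_rot: [3.139, -0.004, -0.0]
force: [-4.5, -0.1, 12.8]
opening: 0.1
```

Run:
```python
from tr import *
for i in range(2):
    s=arm.state(); c=grab('top',f't9_{i}'); print(s['clock'],angle(c),s['position'],s['force'])
```

```text
8.6167 (np.float64(-4.456944582758979), np.float32(439.20743), np.float32(132.1536)) [428.02535023 -74.1510297   83.13877713] [-4.53552745 -0.14659381 12.78848566]
8.6667 (np.float64(-4.455848418900359), np.float32(438.9849), np.float32(131.92157)) [428.05280349 -74.14561612  83.16804839] [-3.34588696 -0.75655288 12.37842178]
```

View pics/t9_1.png

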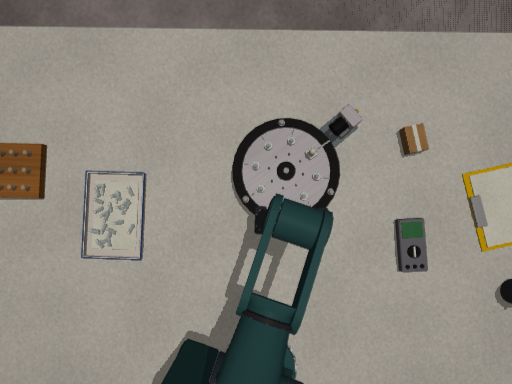

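Run:
```python
from tr import *
c=pickle.load(open('pics/t9_1.pkl','rb'))
b=cv2.resize(c['image'][95:175,275:375],None,fx=8,fy=7.5,interpolation=cv2.INTER_CUBIC); b=cv2.resize(c['image'][97:172,275:375],None,fx=8,fy=8,interpolation=cv2.INTER_CUBIC)
cv2.imwrite('pics/crop9.png',b[:,:,::-1])
print(proj(c,[C0[0],C0[1],66]))
```

```text
(np.float64(285.50542516057686), np.float64(170.4926726556758))
```

View pics/crop9.png

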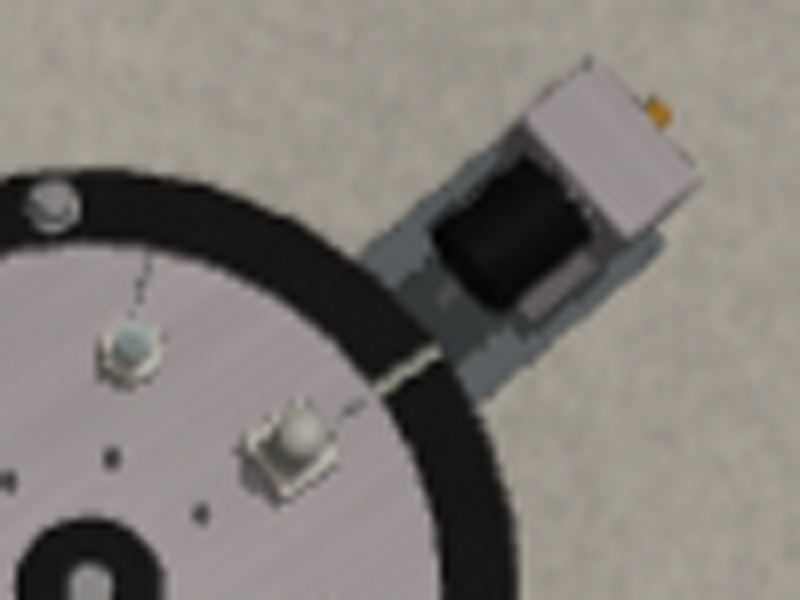

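Run:
```python
from tr import *
c=pickle.load(open('pics/t9_1.pkl','rb'))
def an(u,v,z):
    p=ray(c,275+(u+.5)/8-.5,97+(v+.5)/8-.5,z)[:2]; return p
L={'lamp':(302,432,117),'lineI':(376,387,66),'lineO':(440,348,66)}
for k,x in L.items():
    d=an(*x)-C0; print(k,np.hypot(*d).round(1),np.degrees(np.arctan2(d[1],d[0])).round(2))
for k,(a,b) in {'mouth':((433,235,95),(500,310,95)),'boxback':((592,60,120),(703,180,120)),'boxfront':((523,118,120),(630,240,120)),'arm':((365,250,14),(480,400,14))}.items():
    p,q=an(*a),an(*b);d=(p+q)/2-C0;n=q-p
    print(k,np.hypot(*d).round(1),np.degrees(np.arctan2(d[1],d[0])).round(2),'len',np.hypot(*n).round(1),'normal',np.degrees(np.arctan2(-n[0],n[1]))%180-180 if 0 else np.degrees(np.arctan2(n[0],-n[1])).round(2))
```

```text
lamp 84.0 -53.95
lineI 122.9 -53.3
lineO 148.9 -54.0
mouth 165.2 -49.04 len 34.1 normal -47.62
boxback 237.6 -49.18 len 54.2 normal -46.85
boxfront 206.9 -49.22 len 53.8 normal -48.28
arm 160.8 -49.12 len 68.9 normal -51.86
```

The disc stopped about 4.5° short of centre. The lamp's axis is 6.7 mm off, inside the 15 mm half-opening but not well centred. The finger is still pressed on the rim, so I'll ease the disc on those few degrees before lifting.

Emit:
jog_arm(commands=[[[0.2,2.1,0,0,0,0],[0.2,2.1,0,0,0,0],[0.2,2.1,0,0,0,0],[0.3,2.1,0,0,0,0],[0.3,2.1,0,0,0,0]]])

```text
clock: 9.13
position: [429.7, -84.6, 83.1]
tcp_rot: [3.139, -0.005, -0.0]
force: [-1.2, 0.2, 10.9]
opening: 0.3
```

Run:
```python
from tr import *
for i in range(2):
    s=arm.state(); c=grab('top',f't10_{i}'); print(s['clock'],angle(c),s['position'],s['force'])
```

```text
9.1333 (np.float64(0.1458010713679414), np.float32(438.01492), np.float32(130.77707)) [429.66811673 -84.64499439  83.14115268] [-1.18360848  0.15459843 10.93567295]
9.1833 (np.float64(0.4017585574920304), np.float32(439.57544), np.float32(131.37726)) [429.79137022 -85.0964535   83.18229303] [-1.84933844 -0.33446607 10.69292638]
```

Emit:
jog_arm(commands=[[[0,0,0,0,0,0],[0,0,0,0,0,0],[0,0,-1,0,0,0],[0,0,-1,0,0,0],[0,0,-2,0,0,0]]])

```text
clock: 9.65
position: [427.9, -83.7, 84.0]
tcp_rot: [3.141, -0.0, -0.0]
force: [-0.2, -0.2, 0.0]
opening: 0.1
```

Emit:
jog_arm(commands=[[[0,0,-8,0,0,0],[0,0,-15,0,0,0],[0,0,-25,0,0,0],[0,0,-25,0,0,0],[0,0,-25,0,0,0]]])

```text
clock: 10.07
position: [427.2, -83.5, 182.7]
tcp_rot: [-3.141, 0.002, -0.0]
force: [0.4, 0.6, -0.3]
opening: 0.1
```

Emit:
jog_arm(commands=[[[-20,0,-10,0,0,0],[-20,0,0,0,0,0],[0,0,0,0,0,0],[0,0,0,0,0,0],[0,0,0,0,0,0]]])

```text
clock: 10.48
position: [388.0, -83.6, 191.6]
tcp_rot: [-3.141, 0.0, -0.0]
force: [0.6, 0.4, -0.5]
opening: 0.6
```

Run:
```python
from tr import *
for i in range(2):
    s=arm.state(); c=grab('top',f't11_{i}'); print(s['clock'],angle(c),s['position'],s['force'])
c=grab('scene','s11')
a=c['image'][150:250,130:290];cv2.imwrite('pics/crop11.png',cv2.resize(a,None,fx=5,fy=5,interpolation=cv2.INTER_CUBIC)[:,:,::-1])
```

```text
10.4833 (np.float64(-1.1460801783553052), np.float32(444.0587), np.float32(122.66638)) [387.96929638 -83.58402073 191.55281801] [ 0.60932296  0.38817067 -0.52999981]
10.5333 (np.float64(-1.1526362503136625), np.float32(444.54752), np.float32(122.5735)) [388.04701271 -83.57592253 191.40018075] [ 0.15146937 -0.24376874 -0.12453742]
```

View pics/crop11.png

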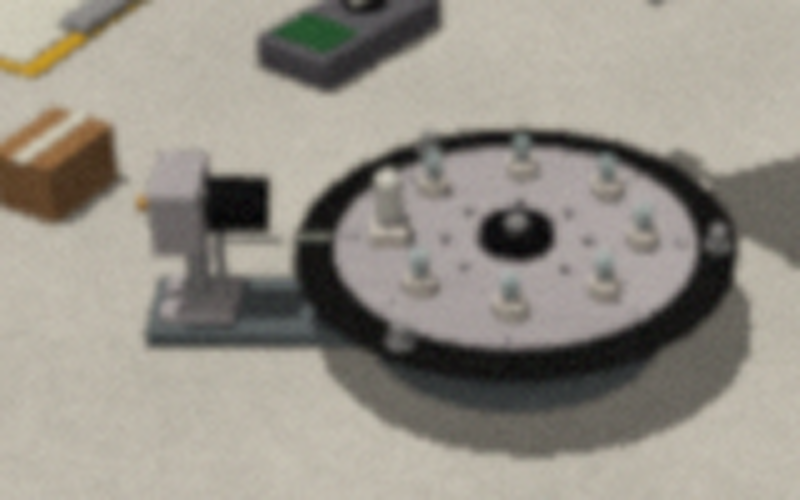

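View pics/t11_1.png

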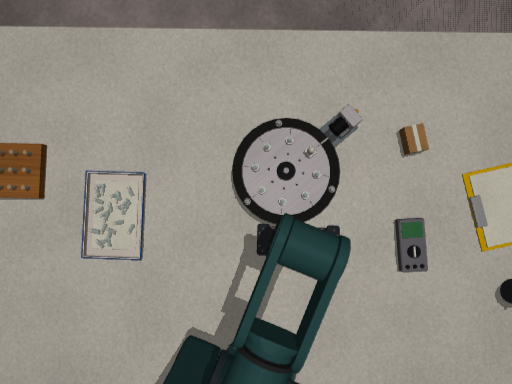

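At (313,152) in the top view, and at left centre in the scene crop, the tall lamp and white line point straight at the photocell's opening. The disc is still at about -1.1°, the finger is clear, and the bystanders haven't moved. I'm handing the job in.

```bash
python3 -c "
from h import *
print(arm.finish_job(), arm.state()['clock'])"
```

```text
the job is handed in; nothing more can be done
the job is handed in; nothing more can be done
```

The disc is standing with the tall lamp in front of the photocell, about 1.1° short of centre. That is about 1.7 mm at the lamp, well inside the 15 mm half-opening. The job is handed in.

- **Flick:** I pushed a peg with the closed fingertips, at about 2.4 rad/s. The tall lamp passed the photocell once with the finger lifted clear.
- **Brake:** On the next pass I pressed a fingertip on the rubber rim with about 13 N. The disc stopped 4.5° short of centre, about 6.7 mm at the lamp. That is still within the opening's width, but not well centred.
- **Correction after the stop:** With the finger still pressed on the rim, I eased the disc on by that small amount before lifting. The stop by braking alone was therefore the 4.5° one. The disc read about +0.3° before I lifted, and slipped back to -1.1° as I did.
- **Last checks:** Two pictures 0.05 s apart gave the same angle, with the finger well clear of the disc. The scene view showed the white line pointing at the tube, and the bystanders looked unmoved. The job took about 10.6 s of the 58 s.
- **Uncertainty:** Different features on the photocell gave its direction to within about 0.5°, so the final angle is good to roughly 1°.

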